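Wind a bottle tight in the worktop bottle vice

TASK

Stand the green glass bottle upright on the bed of the bottle vice, in the mouth of the V block. Then take the crank by its red spinning grip and wind it clockwise (seen from above) in a steady circle, never letting go on the way, until the jaw has pushed the bottle home in the V and holds it firmly; stop as soon as the crank clearly stiffens, because forcing it cracks the glass. Let go and leave it clamped, with everything else on the worktop undisturbed.

Things in the scene. Friction and masses are not known exactly. Their poses are not given: they have to be found in the camera images.
- bottle_mid (a point): Empty green glass bottle with an orange twist cap, loose, about 0.24 kg, standing upright. This point is on its axis, half-way up: 86 mm above its underside (172 mm tall). Body 54 mm in diameter up to 108 mm above the underside, then a 25 mm neck; the cap, 30 mm in diameter, spans 145 to 172 mm (its middle 73 mm above this point), stays on and is the place to hold from above.
- bottle: The same bottle; its origin is the centre of its underside, z along its axis.
- vice: Bottle vice fixed to the worktop: grey base plate 110 x 340 x 20 mm; on its top (the bed, 20 mm above the worktop) a blue gear tower at one end, a blue V block at the other. Origin: centre of the plate's underside. Its y axis runs along the plate from tower to V block (the way the jaw closes), z up. Tower 70 x 80 mm, centred at y = -110 mm, top 120 mm above the worktop.
- nest (a point): On the bed (20 mm above the worktop), on the vice's centre line: nominal place of the middle of the bottle's underside when pressed home in the V block. The V block itself has been set up to 8 mm nearer the jaw or farther, which is not measured. Same axes as the vice. The V's two walls (70 mm high, 90 degrees apart) lie on the +y side and open towards -y, mouth about 74 mm wide.
- jaw: Black rubber-faced jaw plate, 60 x 60 mm. Origin: on its flat rubber face, 55 mm above the worktop, on the vice's centre line. It starts wide open and slides along the vice's +y as the crank is wound clockwise seen from above: 6.4 mm per radian, 40 mm per turn, about one and a half turns in all. It touches the bottle when its face is 27 mm from the bottle's axis. It stays where the crank is left.
- crank_axis (a point): Point on the crank's fixed vertical axis (on top of the tower), at the height of the middle of the grip, 162 mm above the worktop. The crank's steel arm turns about it, just below the grip.
- grip_center (a point): Centre of the crank's red grip: upright cylinder, 22 mm in diameter, 46 mm tall, 60 mm from the crank's axis, spinning freely on its pin, so the hand need not turn as it goes round. Free winding takes a push of some 3 N along the circle.
- grip: The same red grip; origin at its lower end. Once the jaw squeezes the bottle the push along the circle rises steeply, within some 30 mm of travel: 2.5 to 5 N above the free push is a firm, sound clamping that holds by itself, 9 N above it or more overstrains the glass.
- kettle: Bystander, loose, to be left alone: steel kettle on its base, lid half open, 170 mm in diameter, 250 mm tall. Origin at the underside.
- jug: Bystander, loose, to be left alone: clear measuring jug, 110 mm in diameter, 130 mm tall. Origin at the underside.
- bottle_brush: Bystander, loose, to be left alone: green bottle brush lying down, 280 mm long. Origin at the underside.
- mug: Bystander, loose, to be left alone: blue mug, 80 mm in diameter, 95 mm tall. Origin at the underside.
- jam_jar: Bystander, loose, to be left alone: amber jar with a red lid, 70 mm in diameter, 100 mm tall. Origin at the underside.
- bowl: Bystander, loose, to be left alone: white bowl, 130 mm in diameter, 50 mm tall. Origin at the underside.
- pepper_mill: Bystander, loose, to be left alone: dark wooden pepper mill, 52 mm in diameter, 140 mm tall. Origin at the underside.
Mind the look-alikes: they are no part of the job. What is meant by the bottle is not pink, purple or yellow, and is the smaller of those in its own colour.

How it is judged:
By the outcome, as a careful person would: the job done as asked, in the order asked, and still so for the second after the job is handed in, with the robot touching nothing.
It also fails if it takes over 72 s, if anything falls off the work surface, if the arm or the gripper's body presses on something with over 40 N, if the wrist force passes 120 N, or if a joint passes its speed limit or range.

ROBOT

A 6-joint arm with a two-finger parallel gripper is mounted at the origin on the work surface. World frame = base frame: x ahead of the robot, y to its left, z up, the work surface at z = 0. Lengths are in mm, angles in degrees, forces in N, time in s.
With the tool pointing down it reaches from about 300 to 850 mm from the base axis. Payload 4.2 kg.
Tool frame: the origin (TCP) lies between the finger pads; the fingertips stand 22 mm ahead of it and the grasp point (between the pads) lies 3 mm ahead of it (env.finger_overhang is the distance from the TCP to the fingertips, in mm); z points along the fingers, y is the line along which they close (so a half turn about z gives the same grasp; the last joint's range is limited). The gripper opens to 91 mm and grips with 3 to 60 N. Pads are 32 mm wide; open, the fingers measure 118 mm over their backs; the gripper's body (76 mm by 178 mm) begins 60 mm behind the grasp point.
Start: joints at [-69.271, 18.312, 89.639, -0, 72.044, -1.146], TCP at [214.244, -533.611, 235.976] pointing down, gripper open.
Joint ranges: [-177.97, 177.97], [-48.28, 115.42], [12.27, 149.76], [-77.06, 257.06], [2.81, 150.46], [-146.56, 146.56]. Speed limits (degrees/s): [147.25, 147.25, 180, 180, 180, 180].

INTERFACE

Orientations are given as [roll, pitch, yaw] about the fixed x, y, z axes, in that order (R = Rz(yaw) Ry(pitch) Rx(roll)).
In Python, from workcell import state, cams, ticket, look_for, outline_of, env gives the robot as it stands.
- The arm moves only by the tool servo_tool, never from a script. Its argument "steps" is a list of rows, each a list of 3 entries, a list of its own where there are three numbers: the closure in counts, from 0 (fully open) to 255 (shut), then the shift along the tool's x, y, z in mm, then the turn, a rotation vector about the tool's x, y, z in rad. A call has exactly 10 rows; each row shifts and turns the commanded pose from where the row before left it, along the tool's axes as they then stand; what a row does not reach is not made up. A row lasts 1/10 s, in which the tool goes at most 50 mm and 8.59 degrees, less where a joint would pass 70% of its speed; a pose out of reach is approached as far as the arm can. A call with a gripper value outside its range is refused whole. The fingers move at their own pace and stop on an object; "squeeze" is the grip in N (left out, the last holds). Time passes only in rows, so rows that do not move let the fingers close, or fill a call up. It gives the time, the measured TCP pose, the force, the opening and the grip force at its end, in the units of the state.
- state(): the state, without advancing time (a new reading comes with each control period).
- cams.grab_frame(name): name is "scene" or "top" or "wrist"; returns a dict with "color" (400x640x3 uint8, red, green, blue), "z_map" (400x640 float32, mm along the optical axis (not along the pixel's ray), 0 where there is no reading), "fovy" (degrees; the focal length in pixels is half the picture's height over the tangent of half this angle, whatever the lens; pixels are square), "cx", "cy" (the principal point, pixels), "eye" and "rotation" of the camera in the world; the wrist camera has in their place "tool_from_camera" (4x4, takes a point from camera to tool coordinates, whose origin is the TCP and whose axes are the flange's). Camera axes: x right, y up, looking along -z (the intrinsics and any distortion apply to the point x, -y, -z); pixel columns grow to the right and rows downward; lengths in mm; the calibration is good to about 2 mm. A picture is of the moment at which its call begins: read the wrist's pose just before it.
- ticket.job_done(): hands the job in; it is judged then, once.
Trained networks look in a picture, given as the dict that the camera call returned (one of the last four; its "shot" number tells which), for a name from the list of things; names that differ only in an ending like _2 or _b are one class to them, and where a whole thing is asked for, a point or a joint stands for the part that bears it (a point fixed in the world has none). Each returns a list of dicts, best first, with "confidence" (0 to 1); they miss things now and then, are a little off and sometimes report something else, mostly with a low value. They report only what shows in the picture. A call takes as long as a camera call. They do not tell look-alikes from the thing itself.
- look_for(picture, thing): "at" ([column, row] in pixels, amid what is visible of it).
- outline_of(picture, thing): "pixels" (400x640 bool, what is visible of it) and "at" ([column, row] in pixels, amid what is visible of it).
The state is a dict: "time_s": time; "qpos": joint angles; "qvel": joint speeds; "effort": joint torques, N m; "ee_pos": TCP position; "ee_rot": TCP orientation; "force": force on the tool from outside, world axes, zero at the start; "torque": the same for the moment, N m; "gripper_width": finger opening in mm; "gripper_force": force on a finger pad.
Only numpy, scipy, OpenCV 4.12 (cv2) and the standard library are available. Lean on these libraries where they do the work, as an engineer would, in place of code of your own. Each camera call takes 0.05 s, during which the arm holds its last target. There are 200 camera calls.

## Working session

There is one attempt and no reset: what is moved stays moved. The work goes in short steps, Python scripts to look and compute and a tool call to move; the robot and the scene stay as the last step left them, time stands still between calls to the robot, and variables do not carry over. Pictures are saved under pics/ and viewed, at most 10 in all, crops included, and the job is handed in when it is done.

Besides the shell and the picture viewer there is one more tool, called after "Call:" by a JSON object that holds its "api" and its "payload", one argument or row to a line. servo_tool: Moves the arm, as the interface text tells. Its arguments: {"type":"object","properties":{"steps":{"type":"array","items":{"type":"array"}},"squeeze":{"type":"number"}},"required":["steps"]}

```bash
mkdir -p pics; ls; cat > h.py <<'E'
import numpy as np, cv2
from workcell import state, cams, ticket, look_for, outline_of, env
def f(p): return 200/np.tan(np.radians(p["fovy"])/2)
def cloud(p,T=None):
    z=p["z_map"]; k=f(p); r,c=np.mgrid[0:400,0:640]
    P=np.stack([(c-p["cx"])*z/k,-(r-p["cy"])*z/k,-z],-1)
    if T is None: W=P@np.array(p["rotation"]).T+np.array(p["eye"])
    else: W=P@T[:3,:3].T+T[:3,3]
    W[z==0]=np.nan
    return W
def save(p,n): cv2.imwrite("pics/"+n,p["color"][:,:,::-1])
E
python3 - <<'E'
from h import *
a=cams.grab_frame("scene");b=cams.grab_frame("top")
print({k:v for k,v in a.items() if k not in("color","z_map")})
cv2.imwrite("pics/a.png",cv2.resize(np.vstack([a["color"],b["color"]])[:,:,::-1],(480,600)));save(a,"scene.png");save(b,"top.png")
for n,p in(("scene",a),("top",b)):
    C=cloud(p)
    for t in["bottle","vice","jaw","grip","kettle","jug","mug","jam_jar","bowl","pepper_mill","bottle_brush"]:
        for o in outline_of(p,t)[:4]:
            m=o["pixels"]; print(n,t,round(o["confidence"],2),np.round(o["at"]),m.sum(),np.round(np.nanmedian(C[m],0)),np.round(np.nanpercentile(C[m],98,axis=0)))
print(state())
E
```

```text
pics
{'fovy': 51.24365811873496, 'cx': 316.2191368333394, 'cy': 197.77435423921935, 'eye': array([1183.17257147, -685.59655296,  706.70817036]), 'rotation': array([5.71764567e+01, 5.68864980e-02, 4.33070688e+01]), 'shot': 1}Traceback (most recent call last):
  File "<stdin>", line 6, in <module>
  File "h.py", line 7, in cloud
    if T is None: W=P@np.array(p["rotation"]).T+np.array(p["eye"])
                    ~~~~~~~~~~~~~~~~~~~~~~~~~~~^~~~~~~~~~~~~~~~~~~
ValueError: operands could not be broadcast together with shapes (400,640) (3,)
```

```bash
sed -i 's/np.array(p\["rotation"\]).T/Rot.from_euler("xyz",p["rotation"],degrees=True).as_matrix().T/; 1a from scipy.spatial.transform import Rotation as Rot' h.py
python3 - <<'E'
from h import *
a=cams.grab_frame("scene");b=cams.grab_frame("top")
print({k:v for k,v in b.items() if k not in("color","z_map")})
save(a,"scene.png");save(b,"top.png")
for n,p in(("scene",a),("top",b)):
    C=cloud(p); np.save(n+"C.npy",C)
    for t in["bottle","vice","jaw","grip","kettle","jug","mug","jam_jar","bowl","pepper_mill","bottle_brush"]:
        for o in outline_of(p,t)[:5]:
            m=o["pixels"]; print(n,t,round(o["confidence"],2),np.round(o["at"]),m.sum(),np.round(np.nanmedian(C[m],0)),np.round(np.nanpercentile(C[m],98,axis=0)))
print(state())
E
```

```text
{'fovy': 56.663699682007355, 'cx': 320.925941498874, 'cy': 204.37667563876238, 'eye': array([ 392.98392622,   -3.83587088, 1123.16836622]), 'rotation': array([  9.29171276,  -0.42580607, -89.94424532]), 'shot': 4}
scene bottle 0.82 [359. 160.] 687 [471. 268.  86.] [486. 291. 173.]
scene bottle 0.73 [388. 177.] 1714 [620. 209. 120.] [642. 242. 239.]
scene bottle 0.68 [349. 138.] 513 [376. 335.  96.] [444. 631. 174.]
scene bottle 0.62 [382. 140.] 166 [478. 377. 125.] [555. 401. 175.]
scene bottle 0.61 [327. 140.] 1307 [362. 234. 117.] [381. 269. 237.]
scene vice 0.57 [268. 233.] 4567 [ 516. -159.   23.] [609.  31. 122.]
scene jaw 0.67 [280. 221.] 518 [ 514. -115.   66.] [543. -91. 100.]
scene jaw 0.31 [358. 160.] 680 [471. 268.  85.] [486. 292. 173.]
scene grip 0.68 [229. 186.] 151 [ 425. -197.  170.] [ 429. -185.  187.]
scene kettle 0.58 [434. 157.] 3337 [672. 368. 122.] [726. 521. 239.]
scene jug 0.92 [222. 304.] 3985 [ 658. -399.   88.] [ 701. -343.  132.]
scene jug 0.5 [228. 188.] 130 [ 425. -198.  170.] [ 430. -188.  187.]
scene mug 0.84 [158. 293.] 2230 [ 512. -455.   63.] [ 533.
[... 1869 characters left out ...]
] [ 411. -270.   47.]
{'time_s': 1.3, 'qpos': array([-6.92701241e+01,  1.83108534e+01,  8.96402640e+01,  6.93636211e-04,
        7.20417474e+01, -1.14469154e+00]), 'qvel': array([-0.00249181,  0.05615659, -0.03381113,  0.09497395,  0.03353384,
        0.03961142]), 'effort': array([-1.66192338e-03, -4.12345290e+01, -2.32227284e+01,  7.26079568e-02,
        3.80831875e-02, -6.88973230e-06]), 'ee_pos': array([ 214.25187673, -533.60871279,  235.97784751]), 'ee_rot': array([ 1.79992853e+02, -5.17197007e-04,  2.18743537e+01]), 'force': array([-0.09853917, -0.34474661,  0.39204499]), 'torque': array([-0.00119177,  0.03197618, -0.01529993]), 'gripper_force': 0.0, 'gripper_width': 91.45932261120667}
```

View pics/scene.png

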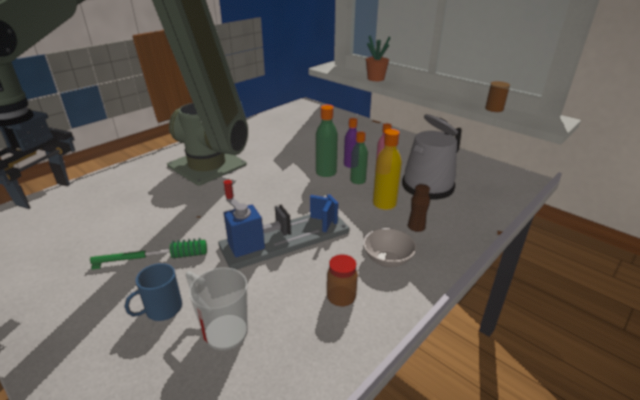

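View pics/top.png

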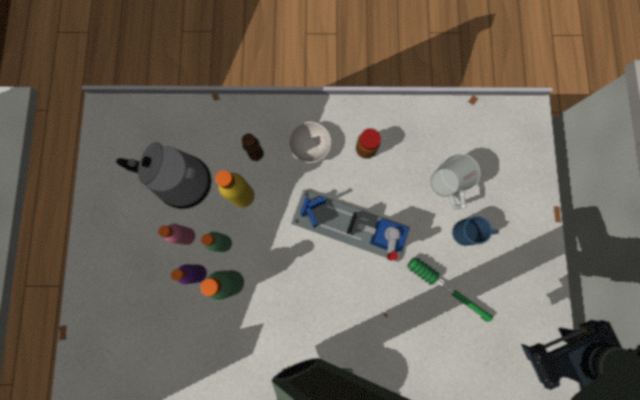

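```bash
python3 - <<'E'
from h import *
S=cv2.imread("pics/scene.png");T=cv2.imread("pics/top.png")
cv2.imwrite("pics/crop.png",np.hstack([cv2.resize(S[90:220,300:430],(390,390)),cv2.resize(T[180:310,160:290],(390,390))]))
for n,I in(("scene",S),("top",T)):
    C=np.load(n+"C.npy"); h=cv2.cvtColor(I,cv2.COLOR_BGR2HSV)
    def rep(l,m,full=True):
        P=C[m]; P=P[~np.isnan(P[:,0])]; print(n,l,len(P),"mean",P.mean(0).round(1),"min",P.min(0).round(),"max",P.max(0).round()) if len(P) else print(n,l,0); return P
    near=lambda x,y,r: np.hypot(C[...,0]-x,C[...,1]-y)<r
    org=(h[...,0]<20)&(h[...,1]>150)
    P=rep("captop",near(460,268,40)&(C[...,2]>168)&(C[...,2]<180))
    if len(P): print((P[:,:2].min(0)+P[:,:2].max(0))/2)
    rep("cap",near(460,268,40)&(C[...,2]>148)&org)
    P=rep("body",near(460,268,40)&(C[...,2]>20)&(C[...,2]<105))
    if len(P):
        from scipy.optimize import least_squares
        r=least_squares(lambda q:np.hypot(P[:,0]-q[0],P[:,1]-q[1])-27,[460,268],loss="soft_l1");print("bodyfit",r.x.round(1))
    red=((h[...,0]<8)|(h[...,0]>172))&(h[...,1]>140)&near(420,-195,60)&(C[...,2]>130)
    P=rep("grip",red)
    if len(P)>4:
        r=least_squares(lambda q:np.hypot(P[:,0]-q[0],P[:,1]-q[1])-11,P[:,:2].mean(0)+[0,0],loss="soft_l1");print("gripfit",r.x.round(1))
    V=near(510,-90,260)&(C[...,2]>12)&(C[...,2]<27)
    # largest component
    k,lab,st,_=cv2.connectedComponentsWithStats(V.astype(np.uint8)); i=1+st[1:,4].argmax()
    P=rep("plate",lab==i); print(cv2.minAreaRect(P[:,:2].astype(np.float32)))
    P=rep("towertop",near(450,-160,120)&(C[...,2]>113)&(C[...,2]<126)&(h[...,0]>95)&(h[...,0]<130)); print(cv2.minAreaRect(P[:,:2].astype(np.float32)))
    P=rep("vblock",near(580,10,110)&(C[...,2]>84)&(C[...,2]<96)&(h[...,0]>95)&(h[...,0]<130)); 
    if len(P): print(cv2.minAreaRect(P[:,:2].astype(np.float32)))
    P=rep("jaw",near(515,-100,60)&(C[...,2]>70)&(C[...,2]<100)&(h[...,2]<110)&(h[...,1]<110));
    if len(P): print(cv2.minAreaRect(P[:,:2].astype(np.float32)))
E
```

```text
scene captop 42 mean [461.  281.1 172.7] min [446. 268. 169.] max [475. 298. 177.]
[460.22593868 282.58023019]
scene cap 73 mean [465.  275.8 164.4] min [452. 268. 150.] max [475. 292. 177.]
scene body 384 mean [471.5 268.2  63.4] min [437. 253.  20.] max [488. 302. 105.]
bodyfit [458.6 285.2]
scene grip 110 mean [ 423.6 -197.5  170.3] min [ 409. -204.  146.] max [ 430. -186.  188.]
gripfit [ 417.1 -191.7]
scene plate 2267 mean [ 533.  -108.2   20.9] min [ 408. -277.   12.] max [623.  62.  27.]
((514.8677978515625, -97.9659423828125), (340.85546875, 114.26262664794922), 70.73798370361328)
scene towertop 439 mean [ 487.2 -208.9  120.3] min [ 433. -250.  113.] max [ 522. -158.  125.]
((478.10986328125, -202.3816680908203), (78.85888671875, 71.50749969482422), 69.46986389160156)
scene vblock 217 mean [554.9  15.4  90. ] min [505. -22.  84.] max [589.  50.  94.]
((553.2644653320312, 15.941455841064453), (54.69807434082031, 89.96508026123047), 71.47904968261719)
scene jaw 215 mean [ 519.6 -109.4   88.9] min [ 484. -124.   70.] max [544. -89. 100.]
((514.0883178710938, -104.73493957519531)
[... 510 characters left out ...]
420. -205.   12.] max [618.  78.  27.]
((519.5140991210938, -78.52900695800781), (299.1544494628906, 111.08869171142578), 70.4463119506836)
top towertop 561 mean [ 477.2 -199.7  120.1] min [ 433. -249.  113.] max [ 521. -155.  126.]
((475.434814453125, -201.40469360351562), (80.20677947998047, 70.1924819946289), 70.23119354248047)
top vblock 235 mean [553.2  18.2  90.1] min [503. -23.  84.] max [586.  48.  95.]
((551.9195556640625, 16.049720764160156), (55.9484748840332, 87.96954345703125), 70.35376739501953)
top jaw 151 mean [ 508.8 -102.    94.3] min [ 480. -121.   71.] max [539. -84. 100.]
((510.62628173828125, -102.9352035522461), (21.003664016723633, 60.2883415222168), 70.0630111694336)
```

View pics/crop.png

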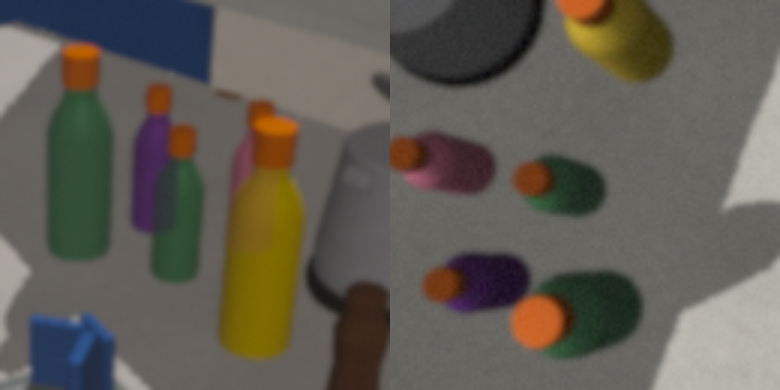

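The candidates by scene-image pixels are small green (359,160), large green (327,140), yellow (388,177), purple (349,138) and pink (382,140). The one meant is the small green bottle: it is green and 173 mm tall, against 238 mm for the other green one. The crop confirms it at about (458, 284). The vice axis is about 70.4°, the tower is at about (476.6, -201.6), and the red grip is at about (418, -192).

Call:
{"api": "servo_tool", "payload": {
  "steps": [
    [60,[20,-20,-14],[0,0,0]],
    [60,[30,-30,-14],[0,0,0]],
    [60,[30,-30,-14],[0,0,0]],
    [60,[30,-30,-14],[0,0,0]],
    [60,[30,-30,-14],[0,0,0]],
    [60,[30,-30,-10],[0,0,0]],
    [60,[30,-30,-10],[0,0,0]],
    [60,[30,-30,-5],[0,0,0]],
    [60,[30,-30,0],[0,0,0]],
    [60,[30,-30,0],[0,0,0]]
  ],
  "squeeze": 15
}}

```text
time_s: 2.3
ee_pos: [375.7, -154.8, 331.5]
ee_rot: [179.9, -0.1, 21.9]
force: [0.4, -1.0, -0.8]
gripper_width: 69.6
gripper_force: 0.0
```

Call:
{"api": "servo_tool", "payload": {
  "steps": [
    [60,[24,-38,0],[0,0,0]],
    [60,[24,-38,0],[0,0,0]],
    [60,[24,-38,0],[0,0,0]],
    [60,[24,-38,0],[0,0,0]],
    [60,[24,-38,0],[0,0,0]],
    [60,[24,-38,0],[0,0,0]],
    [60,[24,-38,0],[0,0,0]],
    [60,[24,-38,0],[0,0,0]],
    [60,[24,-36,0],[0,0,0]],
    [60,[24,-36,0],[0,0,0]]
  ]
}}

```text
time_s: 3.3
ee_pos: [457.9, 283.8, 331.0]
ee_rot: [180.0, -0.0, 21.9]
force: [0.4, -0.7, 1.4]
gripper_width: 70.0
gripper_force: 0.0
```

```bash
cat >> h.py <<'E'
def wrist():
    s=state(); p=cams.grab_frame("wrist"); T=np.eye(4); T[:3,:3]=Rot.from_euler("xyz",s["ee_rot"],degrees=True).as_matrix(); T[:3,3]=s["ee_pos"]
    return s,p,cloud(p,T@np.array(p["tool_from_camera"]))
def totool(s,d): return Rot.from_euler("xyz",s["ee_rot"],degrees=True).as_matrix().T@np.array(d)
E
python3 - <<'E'
from h import *
s,p,C=wrist(); print(s["ee_pos"],s["ee_rot"],s["qpos"].round())
save(p,"w1.png")
m=(np.hypot(C[...,0]-458,C[...,1]-284)<30)&(C[...,2]>165)&(C[...,2]<180)
P=C[m]; print(len(P),P.mean(0) if len(P) else 0,cv2.minEnclosingCircle(P[:,:2].astype(np.float32)) if len(P) else 0)
E
```

```text
[457.92035739 283.84696908 331.00010102] [ 1.79983012e+02 -2.36196596e-02  2.19069292e+01] [31. 12. 84. -0. 83. 99.]
777 [458.8528183  284.13168688 170.78611299] ((458.03375244140625, 283.6483154296875), 15.022546768188477)
```

View pics/w1.png

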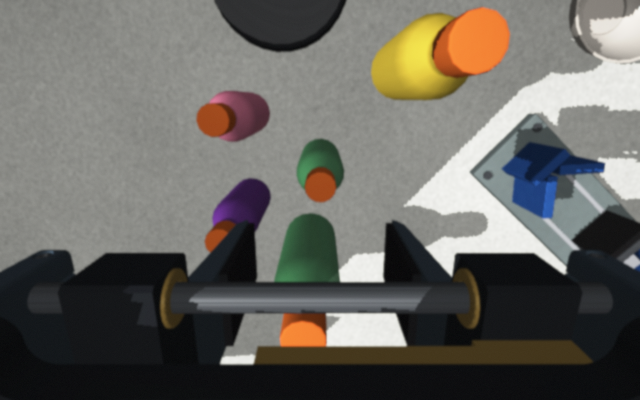

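The wrist picture shows the small green bottle's cap at (320,185), centred between the fingers. Measured in the world it is at (458, 284), so I can descend straight down.

Call:
{"api": "servo_tool", "payload": {
  "steps": [
    [60,[0,0,20],[0,0,0]],
    [60,[0,0,25],[0,0,0]],
    [60,[0,0,25],[0,0,0]],
    [60,[0,0,25],[0,0,0]],
    [60,[0,0,20],[0,0,0]],
    [60,[0,0,20],[0,0,0]],
    [60,[0,0,15],[0,0,0]],
    [60,[0,0,10],[0,0,0]],
    [60,[0,0,10],[0,0,0]],
    [60,[0,0,0],[0,0,0]]
  ]
}}

```text
time_s: 4.35
ee_pos: [457.4, 281.5, 159.9]
ee_rot: [180.0, 0.1, 21.9]
force: [0.6, -0.4, 0.7]
gripper_width: 69.9
gripper_force: 0.0
```

Call:
{"api": "servo_tool", "payload": {
  "steps": [
    [100,[0,0,0],[0,0,0]],
    [140,[0,0,0],[0,0,0]],
    [200,[0,0,0],[0,0,0]],
    [255,[0,0,0],[0,0,0]],
    [255,[0,0,0],[0,0,0]],
    [255,[0,0,0],[0,0,0]],
    [255,[0,0,0],[0,0,0]],
    [255,[0,0,0],[0,0,0]],
    [255,[0,0,0],[0,0,0]],
    [255,[0,0,0],[0,0,0]]
  ],
  "squeeze": 20
}}

```text
time_s: 5.35
ee_pos: [458.0, 282.1, 161.1]
ee_rot: [-180.0, -0.0, 21.9]
force: [-0.1, 1.3, 1.2]
gripper_width: 29.7
gripper_force: 20.0
```

Call:
{"api": "servo_tool", "payload": {
  "steps": [
    [255,[0,0,-8],[0,0,0]],
    [255,[0,0,-15],[0,0,0]],
    [255,[0,0,-20],[0,0,0]],
    [255,[0,0,-20],[0,0,0]],
    [255,[0,0,-20],[0,0,0]],
    [255,[0,0,-20],[0,0,0]],
    [255,[0,0,-20],[0,0,0]],
    [255,[0,0,-15],[0,0,0]],
    [255,[0,0,-8],[0,0,0]],
    [255,[0,0,-4],[0,0,0]]
  ]
}}

```text
time_s: 6.35
ee_pos: [457.9, 281.7, 311.4]
ee_rot: [180.0, -0.0, 21.9]
force: [-1.3, 0.8, -2.4]
gripper_width: 29.8
gripper_force: 20.0
```

Call:
{"api": "servo_tool", "payload": {
  "steps": [
    [255,[-2,16,0],[0,0,0]],
    [255,[-4,28,0],[0,0,0]],
    [255,[-4,35,0],[0,0,0]],
    [255,[-4,36,0],[0,0,0]],
    [255,[-4,36,0],[0,0,0]],
    [255,[-4,36,0],[0,0,0]],
    [255,[-4,36,0],[0,0,0]],
    [255,[-4,32,0],[0,0,0]],
    [255,[-2,20,0],[0,0,0]],
    [255,[-2,12,0],[0,0,0]]
  ]
}}

```text
time_s: 7.35
ee_pos: [533.0, 0.3, 309.8]
ee_rot: [180.0, 0.1, 21.7]
force: [-0.2, 0.2, -0.3]
gripper_width: 29.3
gripper_force: 20.0
```

```bash
python3 - <<'E'
from h import *
s,p,C=wrist(); print(s["ee_pos"],s["ee_rot"],s["gripper_width"])
save(p,"w2.png"); h=cv2.cvtColor(p["color"],cv2.COLOR_RGB2HSV)
near=lambda x,y,r: np.hypot(C[...,0]-x,C[...,1]-y)<r
blue=(h[...,0]>95)&(h[...,0]<130)&(h[...,1]>80)
c=np.array([513.8,-98]);a=np.radians(70.4);u=np.array([np.cos(a),np.sin(a)]);x=np.array([u[1],-u[0]])
for l,m in(("V",near(555,16,90)&(C[...,2]>84)&(C[...,2]<96)&blue),("jaw",near(515,-100,60)&(C[...,2]>78)&(C[...,2]<95)&~blue),("plate",near(520,-90,220)&(C[...,2]>14)&(C[...,2]<26))):
    P=C[m]; 
    if not len(P): print(l,0);continue
    d=P[:,:2]-c; print(l,len(P),P[:,2].mean(),cv2.minAreaRect(P[:,:2].astype(np.float32)),"vx",np.percentile(d@x,[1,99]).round(1),"vy",np.percentile(d@u,[1,99]).round(1))
m=near(*s["ee_pos"][:2],35)&(C[...,2]<s["ee_pos"][2]-30); P=C[m]; print("held",len(P),np.nanmedian(P,0) if len(P) else 0)
E
```

```text
[5.32950727e+02 2.98097116e-01 3.09803532e+02] [1.79997858e+02 1.44008999e-01 2.17390643e+01] 29.256276113548807
V 1263 88.92420232107817 ((568.2415161132812, 18.935710906982422), (43.859901428222656, 83.37056732177734), 43.94791793823242) vx [-24.3  41.3] vy [ 94.9 148. ]
jaw 445 88.6562475753797 ((511.163330078125, -102.77227020263672), (21.28376007080078, 59.80120086669922), 70.41343688964844) vx [-29.9  28.9] vy [-14.9   5.1]
plate 9763 19.299823173788152 ((592.1648559570312, -123.11325073242188), (342.37725830078125, 277.2306823730469), 72.3619613647461) vx [-52.6 212.4] vy [-158.5  168.3]
held 5104 [551.35501351   9.28718415 250.11837048]
```

View pics/w2.png

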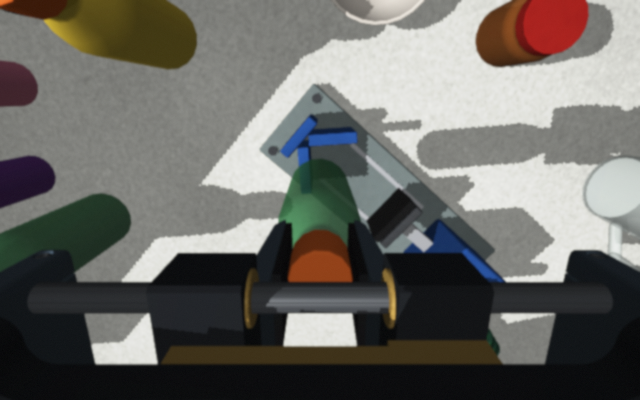

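Call:
{"api": "servo_tool", "payload": {
  "steps": [
    [255,[0,8,0],[0,0,0]],
    [255,[0,8,0],[0,0,0]],
    [255,[0,6,8],[0,0,0]],
    [255,[0,2,16],[0,0,0]],
    [255,[0,0,20],[0,0,0]],
    [255,[0,0,20],[0,0,0]],
    [255,[0,0,20],[0,0,0]],
    [255,[0,0,16],[0,0,0]],
    [255,[0,0,8],[0,0,0]],
    [255,[0,0,2],[0,0,0]]
  ]
}}

```text
time_s: 8.4
ee_pos: [541.7, -19.1, 199.8]
ee_rot: [-179.9, 0.1, 21.9]
force: [-0.3, -0.3, -1.4]
gripper_width: 29.5
gripper_force: 20.0
```

```bash
cat > bot.py <<'E'
from h import *
from scipy.optimize import least_squares
s=state(); print(s["ee_pos"],s["ee_rot"],s["force"],s["gripper_width"])
c=np.array([513.8,-98]);a=np.radians(70.4);u=np.array([np.cos(a),np.sin(a)]);x=np.array([u[1],-u[0]])
p=cams.grab_frame("scene"); save(p,"s_%d.png"%p["shot"]); print("shot",p["shot"]); C=cloud(p); h=cv2.cvtColor(p["color"],cv2.COLOR_RGB2HSV)
g=(h[...,0]>45)&(h[...,0]<95)&(h[...,1]>50)&(np.hypot(C[...,0]-542,C[...,1]+19)<80)&(C[...,2]>25)
P=C[g]; print(len(P),P[:,2].min(),P[:,2].max())
for lo,hi in((25,70),(70,105),(105,130)):
    Q=P[(P[:,2]>lo)&(P[:,2]<hi)]
    if len(Q)>20:
        r=least_squares(lambda q:np.hypot(Q[:,0]-q[0],Q[:,1]-q[1])-27,Q[:,:2].mean(0)+[-15,15],loss="soft_l1",f_scale=2).x
        print(lo,hi,len(Q),r.round(1),"vice",((r-c)@x).round(1),((r-c)@u).round(1))
E
python3 bot.py
```

```text
[541.68668801 -19.0709244  199.75636021] [-1.79946295e+02  1.19204290e-01  2.19094830e+01] [-0.27981727 -0.26395968 -1.43951665] 29.47880860608159
shot 7
803 39.962117219467586 275.0916115577537
25 70 148 [542.  -16.5] vice -0.8 86.3
70 105 188 [542.2 -16.9] vice -0.5 85.9
105 130 139 [542.4 -16.6] vice -0.4 86.2
```

Call:
{"api": "servo_tool", "payload": {
  "steps": [
    [255,[0,0,5],[0,0,0]],
    [255,[0,0,5],[0,0,0]],
    [255,[0,0,3],[0,0,0]],
    [255,[0,0,2],[0,0,0]],
    [255,[0,0,2],[0,0,0]],
    [255,[0,0,1],[0,0,0]],
    [255,[0,0,0.7],[0,0,0]],
    [255,[0,0,0],[0,0,0]],
    [255,[0,0,0],[0,0,0]],
    [255,[0,0,0],[0,0,0]]
  ]
}}

```text
time_s: 9.45
ee_pos: [542.3, -19.4, 182.4]
ee_rot: [180.0, -0.0, 21.9]
force: [-0.3, 0.1, -2.3]
gripper_width: 29.6
gripper_force: 20.0
```

Call:
{"api": "servo_tool", "payload": {
  "steps": [
    [255,[0,0,0.5],[0,0,0]],
    [255,[0,0,0.5],[0,0,0]],
    [255,[0,0,0.5],[0,0,0]],
    [255,[0,0,0.3],[0,0,0]],
    [255,[0,0,0],[0,0,0]],
    [255,[0,0,0],[0,0,0]],
    [255,[0,0,0],[0,0,0]],
    [255,[0,0,0],[0,0,0]],
    [255,[0,0,0],[0,0,0]],
    [255,[0,0,0],[0,0,0]]
  ]
}}

```text
time_s: 10.45
ee_pos: [542.6, -19.3, 181.1]
ee_rot: [180.0, -0.1, 21.9]
force: [-1.3, 0.0, 5.1]
gripper_width: 29.8
gripper_force: 20.0
```

Force rose to +5 N, so the bottle is on the bed. I'll open and rise.

Call:
{"api": "servo_tool", "payload": {
  "steps": [
    [160,[0,0,0],[0,0,0]],
    [140,[0,0,0],[0,0,0]],
    [110,[0,0,0],[0,0,0]],
    [90,[0,0,0],[0,0,0]],
    [80,[0,0,0],[0,0,0]],
    [80,[0,0,0],[0,0,0]],
    [80,[0,0,0],[0,0,0]],
    [80,[0,0,-5],[0,0,0]],
    [80,[0,0,-15],[0,0,0]],
    [80,[0,0,-25],[0,0,0]]
  ]
}}

```text
time_s: 11.45
ee_pos: [541.3, -19.3, 224.9]
ee_rot: [-179.9, 0.2, 21.9]
force: [-0.3, 0.1, 0.1]
gripper_width: 62.3
gripper_force: 0.0
```

Call:
{"api": "servo_tool", "payload": {
  "steps": [
    [80,[0,0,-25],[0,0,0]],
    [80,[0,0,-25],[0,0,0]],
    [80,[-15,10,-20],[0,0,0]],
    [80,[-18,12,0],[0,0,0]],
    [80,[-20,14,0],[0,0,0]],
    [80,[-20,14,0],[0,0,0]],
    [80,[-20,14,0],[0,0,0]],
    [80,[-20,12,0],[0,0,0]],
    [80,[-12,8,0],[0,0,0]],
    [80,[-5,4,0],[0,0,0]]
  ]
}}

```text
time_s: 12.45
ee_pos: [453.9, -150.2, 295.9]
ee_rot: [180.0, -0.0, 21.8]
force: [0.5, 0.1, -0.3]
gripper_width: 62.6
gripper_force: 0.0
```

```bash
python3 bot.py; python3 - <<'E'
from h import *
from scipy.optimize import least_squares
s,p,C=wrist(); print(s["ee_pos"],s["ee_rot"],s["qpos"].round())
save(p,"w3.png"); h=cv2.cvtColor(p["color"],cv2.COLOR_RGB2HSV)
near=lambda x,y,r: np.hypot(C[...,0]-x,C[...,1]-y)<r
red=((h[...,0]<8)|(h[...,0]>172))&(h[...,1]>120)&near(420,-193,40)
P=C[red&(C[...,2]>140)]; print("red",len(P),P.min(0),P.max(0))
t=P[P[:,2]>180]; print("top",t.mean(0),cv2.minEnclosingCircle(t[:,:2].astype(np.float32)))
T=C[near(476,-201,65)&(C[...,2]>114)&(C[...,2]<126)]; print("tower",len(T),cv2.minAreaRect(T[:,:2].astype(np.float32)))
E
```

```text
[ 453.89097884 -150.23617028  295.86836334] [ 1.79971570e+02 -3.27067307e-02  2.18009675e+01] [ 0.46391931  0.10846307 -0.29025528] 62.6432128034846
shot 8
765 25.414182289326845 161.18447118582912
25 70 232 [542.7 -17. ] vice 0.1 86.0
70 105 189 [542.7 -17.1] vice 0.1 85.9
105 130 152 [542.9 -17.2] vice 0.4 85.9
[ 453.90960338 -150.49895128  295.78576861] [ 1.79952501e+02 -9.03928519e-03  2.18025122e+01] [-20.   7.  95.  -0.  77.  49.]
red 797 [ 407.36207114 -202.21147777  141.47495277] [ 427.89896233 -181.74022321  185.98116275]
top [ 418.21265976 -191.73938285  183.81400483] ((417.2728576660156, -192.16427612304688), 10.6390962600708)
tower 4306 ((476.0726318359375, -201.51022338867188), (79.75141143798828, 69.98918151855469), 70.4156265258789)
```

View pics/w3.png

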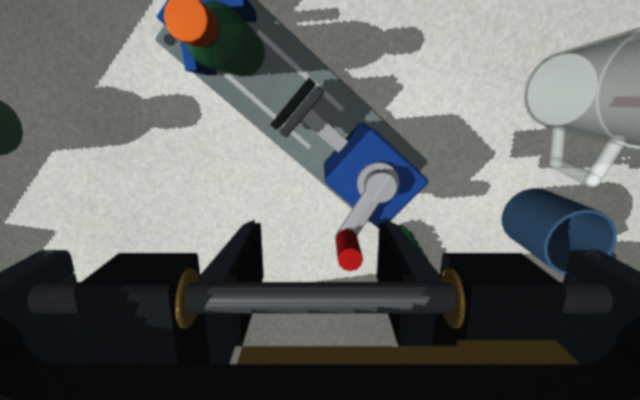

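The bottle stands upright in the mouth of the V. The picture shows the red grip at (350,255), which is at (417.3, -192) in the world. I'm going there now.

Call:
{"api": "servo_tool", "payload": {
  "steps": [
    [80,[-10,5,0],[0,0,0]],
    [80,[-15,8,0],[0,0,0]],
    [80,[-15,8,5],[0,0,0]],
    [80,[-9,4,10],[0,0,0]],
    [80,[0,0,20],[0,0,0]],
    [80,[0,0,25],[0,0,0]],
    [80,[0,0,20],[0,0,0]],
    [80,[0,0,10],[0,0,0]],
    [80,[0,0,5],[0,0,0]],
    [80,[0,0,0],[0,0,0]]
  ]
}}

```text
time_s: 13.55
ee_pos: [418.3, -190.8, 200.2]
ee_rot: [-180.0, 0.0, 21.9]
force: [-0.0, -0.7, 0.1]
gripper_width: 62.6
gripper_force: 0.0
```

```bash
python3 - <<'E'
from h import *
s=state(); print(s["ee_pos"],s["ee_rot"],s["qpos"].round(1)); print(totool(s,np.array([417.3,-192,167])-s["ee_pos"]))
E
```

```text
[ 418.29548552 -190.80784728  200.17987931] [-1.79975877e+02  2.22149460e-02  2.18926288e+01] [-26.    9.6 107.1  -0.   63.3  42.2]
[-1.35534667  0.74896454 33.18009491]
```

Call:
{"api": "servo_tool", "payload": {
  "steps": [
    [80,[-1,0.5,10],[0,0,0]],
    [80,[0,0,10],[0,0,0]],
    [80,[0,0,8],[0,0,0]],
    [80,[0,0,5],[0,0,0]],
    [110,[0,0,0],[0,0,0]],
    [150,[0,0,0],[0,0,0]],
    [200,[0,0,0],[0,0,0]],
    [255,[0,0,0],[0,0,0]],
    [255,[0,0,0],[0,0,0]],
    [255,[0,0,0],[0,0,0]]
  ],
  "squeeze": 25
}}

```text
time_s: 14.55
ee_pos: [417.8, -192.0, 167.7]
ee_rot: [179.9, -0.0, 21.9]
force: [1.0, -1.4, -0.6]
gripper_width: 21.6
gripper_force: 25.0
```

```bash
cat > cr.py <<'E'
from h import *
import sys
s=[state()]
try:
    pass
except Exception: pass
s=s[0]; A=np.array([476.2,-201.6]); d=s["ee_pos"][:2]-A; r=np.hypot(*d); a=np.degrees(np.arctan2(d[1],d[0])); t=np.array([d[1],-d[0]])/r
print("ang",a.round(1),"r",r.round(1),"z",s["ee_pos"][2].round(1),"yaw",s["ee_rot"].round(1),"push on grip",(-s["force"][:2]@t).round(2),"radial",(s["force"][:2]@d/r).round(2),"F",s["force"].round(1),s["gripper_width"].round(1),s["time_s"])
if len(sys.argv)>1:  # commanded start angle, step, rows
    a0,st,n=float(sys.argv[1]),float(sys.argv[2]),10; yaw=np.radians(21.88)
    q=np.radians(a0-st*np.arange(n+1)); P=A+59.8*np.c_[np.cos(q),np.sin(q)]; D=np.diff(P,axis=0)
    X=D@[np.cos(yaw),np.sin(yaw)]; Y=D@[np.sin(yaw),-np.cos(yaw)]
    print(np.c_[X,Y].round(1).tolist())
E
python3 cr.py 170.7 3; for i in 0 1 2 3 4 5 6 7 8 9 10 11 12; do python3 cr.py $(python3 -c "print(170.7-10-60*$i)") 6|tail -1; done
```

```text
Traceback (most recent call last):
  File "cr.py", line 8, in <module>
    print("ang",a.round(1),"r",r.round(1),"z",s["ee_pos"][2].round(1),"yaw",s["ee_rot"].round(1),"push on grip",(-s["force"][:2]@t).round(2),"radial",(s["force"][:2]@d/r).round(2),"F",s["force"].round(1),s["gripper_width"].round(1),s["time_s"])
                                                                                                                                                                                                            ^^^^^^^^^^^^^^^^^^^^^^^^
AttributeError: 'float' object has no attribute 'round'
Traceback (most recent call last):
  File "cr.py", line 8, in <module>
    print("ang",a.round(1),"r",r.round(1),"z",s["ee_pos"][2].round(1),"yaw",s["ee_rot"].round(1),"push on grip",(-s["force"][:2]@t).round(2),"radial",(s["force"][:2]@d/r).round(2),"F",s["force"].round(1),s["gripper_width"].round(1),s["time_s"])
                                                                                                                                                                                       
[... 6613 characters left out ...]
                   ^^^^^^^^^^^^^^^^^^^^^^^^
AttributeError: 'float' object has no attribute 'round'
Traceback (most recent call last):
  File "cr.py", line 8, in <module>
    print("ang",a.round(1),"r",r.round(1),"z",s["ee_pos"][2].round(1),"yaw",s["ee_rot"].round(1),"push on grip",(-s["force"][:2]@t).round(2),"radial",(s["force"][:2]@d/r).round(2),"F",s["force"].round(1),s["gripper_width"].round(1),s["time_s"])
                                                                                                                                                                                                            ^^^^^^^^^^^^^^^^^^^^^^^^
AttributeError: 'float' object has no attribute 'round'
```

```bash
sed -i 's/,s\["gripper_width"\].round(1)/,round(s["gripper_width"],1)/; /^try/,/^except/d; s/^s=\[state()\]/s=state()/; s/^s=s\[0\]; //' cr.py
python3 cr.py; for i in 0 1 2 3; do python3 cr.py $(python3 -c "print(170.7-60*$i)") 6|tail -1; done
```

```text
ang 170.7 r 59.2 z 167.7 yaw [179.9  -0.   21.9] push on grip 1.25 radial -1.2 F [ 1.  -1.4 -0.6] 21.6 14.55
[[3.5, -5.2], [4.0, -4.8], [4.5, -4.3], [4.9, -3.8], [5.3, -3.3], [5.6, -2.7], [5.9, -2.1], [6.1, -1.5], [6.2, -0.9], [6.3, -0.2]]
[[6.2, 0.5], [6.2, 1.1], [6.0, 1.7], [5.8, 2.4], [5.5, 3.0], [5.2, 3.5], [4.8, 4.0], [4.3, 4.5], [3.8, 4.9], [3.3, 5.3]]
[[2.7, 5.6], [2.1, 5.9], [1.5, 6.1], [0.9, 6.2], [0.2, 6.3], [-0.5, 6.2], [-1.1, 6.2], [-1.7, 6.0], [-2.4, 5.8], [-3.0, 5.5]]
[[-3.5, 5.2], [-4.0, 4.8], [-4.5, 4.3], [-4.9, 3.8], [-5.3, 3.3], [-5.6, 2.7], [-5.9, 2.1], [-6.1, 1.5], [-6.2, 0.9], [-6.3, 0.2]]
```

Call:
{"api": "servo_tool", "payload": {
  "steps": [
    [255,[3.5,-5.2,0],[0,0,0]],
    [255,[4.0,-4.8,0],[0,0,0]],
    [255,[4.5,-4.3,0],[0,0,0]],
    [255,[4.9,-3.8,0],[0,0,0]],
    [255,[5.3,-3.3,0],[0,0,0]],
    [255,[5.6,-2.7,0],[0,0,0]],
    [255,[5.9,-2.1,0],[0,0,0]],
    [255,[6.1,-1.5,0],[0,0,0]],
    [255,[6.2,-0.9,0],[0,0,0]],
    [255,[6.3,-0.2,0],[0,0,0]]
  ]
}}

```text
time_s: 15.55
ee_pos: [455.6, -145.4, 167.6]
ee_rot: [180.0, 0.0, 21.9]
force: [-1.4, -4.1, 3.8]
gripper_width: 21.7
gripper_force: 25.0
```

```bash
python3 cr.py
```

```text
ang 110.1 r 59.8 z 167.6 yaw [180.    0.   21.9] push on grip 2.71 radial -3.41 F [-1.4 -4.1  3.8] 21.7 15.55
```

Call:
{"api": "servo_tool", "payload": {
  "steps": [
    [255,[6.2,0.5,0],[0,0,0]],
    [255,[6.2,1.1,0],[0,0,0]],
    [255,[6.0,1.7,0],[0,0,0]],
    [255,[5.8,2.4,0],[0,0,0]],
    [255,[5.5,3.0,0],[0,0,0]],
    [255,[5.2,3.5,0],[0,0,0]],
    [255,[4.8,4.0,0],[0,0,0]],
    [255,[4.3,4.5,0],[0,0,0]],
    [255,[3.8,4.9,0],[0,0,0]],
    [255,[3.3,5.3,0],[0,0,0]]
  ]
}}

```text
time_s: 16.55
ee_pos: [513.8, -154.1, 167.5]
ee_rot: [-179.8, 0.1, 21.8]
force: [-3.8, 0.9, 7.6]
gripper_width: 21.2
gripper_force: 25.0
```

```bash
python3 cr.py
```

```text
ang 51.7 r 60.6 z 167.5 yaw [-1.798e+02  1.000e-01  2.180e+01] push on grip 3.48 radial -1.65 F [-3.8  0.9  7.6] 21.2 16.55
```

Call:
{"api": "servo_tool", "payload": {
  "steps": [
    [255,[2.7,5.6,0],[0,0,0]],
    [255,[2.1,5.9,0],[0,0,0]],
    [255,[1.5,6.1,0],[0,0,0]],
    [255,[0.9,6.2,0],[0,0,0]],
    [255,[0.2,6.3,0],[0,0,0]],
    [255,[-0.5,6.2,0],[0,0,0]],
    [255,[-1.1,6.2,0],[0,0,0]],
    [255,[-1.7,6.0,0],[0,0,0]],
    [255,[-2.4,5.8,0],[0,0,0]],
    [255,[-3.0,5.5,0],[0,0,0]]
  ]
}}

```text
time_s: 17.55
ee_pos: [536.5, -209.4, 167.6]
ee_rot: [-179.8, -0.2, 21.8]
force: [2.2, 2.8, 4.7]
gripper_width: 21.3
gripper_force: 25.0
```

```bash
python3 cr.py
```

```text
ang -7.3 r 60.8 z 167.6 yaw [-179.8   -0.2   21.8] push on grip 3.06 radial 1.78 F [2.2 2.8 4.7] 21.3 17.55
```

Call:
{"api": "servo_tool", "payload": {
  "steps": [
    [255,[-3.5,5.2,0],[0,0,0]],
    [255,[-4.0,4.8,0],[0,0,0]],
    [255,[-4.5,4.3,0],[0,0,0]],
    [255,[-4.9,3.8,0],[0,0,0]],
    [255,[-5.3,3.3,0],[0,0,0]],
    [255,[-5.6,2.7,0],[0,0,0]],
    [255,[-5.9,2.1,0],[0,0,0]],
    [255,[-6.1,1.5,0],[0,0,0]],
    [255,[-6.2,0.9,0],[0,0,0]],
    [255,[-6.3,0.2,0],[0,0,0]]
  ]
}}

```text
time_s: 18.55
ee_pos: [497.1, -258.1, 167.6]
ee_rot: [179.9, -0.0, 21.9]
force: [3.8, -2.1, 4.6]
gripper_width: 21.5
gripper_force: 25.0
```

```bash
python3 cr.py
```

```text
ang -69.7 r 60.2 z 167.6 yaw [179.9  -0.   21.9] push on grip 2.81 radial 3.25 F [ 3.8 -2.1  4.6] 21.5 18.55
```

Call:
{"api": "servo_tool", "payload": {
  "steps": [
    [255,[-6.2,-0.5,0],[0,0,0]],
    [255,[-6.2,-1.1,0],[0,0,0]],
    [255,[-6.0,-1.7,0],[0,0,0]],
    [255,[-5.8,-2.4,0],[0,0,0]],
    [255,[-5.5,-3.0,0],[0,0,0]],
    [255,[-5.2,-3.5,0],[0,0,0]],
    [255,[-4.8,-4.0,0],[0,0,0]],
    [255,[-4.3,-4.5,0],[0,0,0]],
    [255,[-3.8,-4.9,0],[0,0,0]],
    [255,[-3.3,-5.3,0],[0,0,0]]
  ]
}}

```text
time_s: 19.55
ee_pos: [437.9, -247.2, 167.6]
ee_rot: [-180.0, -0.0, 21.9]
force: [4.3, -0.1, 4.7]
gripper_width: 21.4
gripper_force: 25.0
```

```bash
python3 cr.py
```

```text
ang -130.1 r 59.6 z 167.6 yaw [-180.    -0.    21.9] push on grip 3.37 radial -2.71 F [ 4.3 -0.1  4.7] 21.4 19.55
```

Call:
{"api": "servo_tool", "payload": {
  "steps": [
    [255,[-2.7,-5.6,0],[0,0,0]],
    [255,[-2.1,-5.9,0],[0,0,0]],
    [255,[-1.5,-6.1,0],[0,0,0]],
    [255,[-0.9,-6.2,0],[0,0,0]],
    [255,[-0.2,-6.3,0],[0,0,0]],
    [255,[0.5,-6.2,0],[0,0,0]],
    [255,[1.1,-6.2,0],[0,0,0]],
    [255,[1.7,-6.0,0],[0,0,0]],
    [255,[2.4,-5.8,0],[0,0,0]],
    [255,[3.0,-5.5,0],[0,0,0]]
  ]
}}

```text
time_s: 20.55
ee_pos: [417.6, -192.0, 167.6]
ee_rot: [179.9, 0.0, 21.9]
force: [4.3, -3.7, 4.0]
gripper_width: 21.6
gripper_force: 25.0
```

```bash
python3 cr.py
```

```text
ang 170.7 r 59.4 z 167.6 yaw [179.9   0.   21.9] push on grip 2.99 radial -4.82 F [ 4.3 -3.7  4. ] 21.6 20.55
```

Call:
{"api": "servo_tool", "payload": {
  "steps": [
    [255,[3.5,-5.2,0],[0,0,0]],
    [255,[4.0,-4.8,0],[0,0,0]],
    [255,[4.5,-4.3,0],[0,0,0]],
    [255,[4.9,-3.8,0],[0,0,0]],
    [255,[5.3,-3.3,0],[0,0,0]],
    [255,[5.6,-2.7,0],[0,0,0]],
    [255,[5.9,-2.1,0],[0,0,0]],
    [255,[6.1,-1.5,0],[0,0,0]],
    [255,[6.2,-0.9,0],[0,0,0]],
    [255,[6.3,-0.2,0],[0,0,0]]
  ]
}}

```text
time_s: 21.55
ee_pos: [453.6, -146.2, 167.5]
ee_rot: [180.0, 0.3, 22.0]
force: [-1.6, -4.8, 8.8]
gripper_width: 21.3
gripper_force: 25.0
```

```bash
python3 cr.py; for a in 110.7 80.7 50.7 20.7 -9.3; do python3 cr.py $a 3|tail -1; done
```

```text
ang 112.2 r 59.8 z 167.5 yaw [180.    0.3  22. ] push on grip 3.3 radial -3.79 F [-1.6 -4.8  8.8] 21.3 21.55
[[3.1, 0.1], [3.1, 0.3], [3.1, 0.5], [3.1, 0.6], [3.0, 0.8], [3.0, 1.0], [2.9, 1.1], [2.9, 1.3], [2.8, 1.4], [2.7, 1.6]]
[[2.6, 1.7], [2.5, 1.8], [2.4, 2.0], [2.3, 2.1], [2.2, 2.2], [2.1, 2.3], [2.0, 2.4], [1.9, 2.5], [1.7, 2.6], [1.6, 2.7]]
[[1.4, 2.8], [1.3, 2.9], [1.1, 2.9], [1.0, 3.0], [0.8, 3.0], [0.7, 3.1], [0.5, 3.1], [0.3, 3.1], [0.2, 3.1], [0.0, 3.1]]
[[-0.1, 3.1], [-0.3, 3.1], [-0.5, 3.1], [-0.6, 3.1], [-0.8, 3.0], [-1.0, 3.0], [-1.1, 2.9], [-1.3, 2.9], [-1.4, 2.8], [-1.6, 2.7]]
[[-1.7, 2.6], [-1.8, 2.5], [-2.0, 2.4], [-2.1, 2.3], [-2.2, 2.2], [-2.3, 2.1], [-2.4, 2.0], [-2.5, 1.9], [-2.6, 1.7], [-2.7, 1.6]]
```

Call:
{"api": "servo_tool", "payload": {
  "steps": [
    [255,[3.1,0.1,-0.1],[0,0,0]],
    [255,[3.1,0.3,-0.1],[0,0,0]],
    [255,[3.1,0.5,-0.1],[0,0,0]],
    [255,[3.1,0.6,-0.1],[0,0,0]],
    [255,[3.0,0.8,-0.1],[0,0,0]],
    [255,[3.0,1.0,0],[0,0,0]],
    [255,[2.9,1.1,0],[0,0,0]],
    [255,[2.9,1.3,0],[0,0,0]],
    [255,[2.8,1.4,0],[0,0,0]],
    [255,[2.7,1.6,0],[0,0,0]]
  ]
}}

```text
time_s: 22.55
ee_pos: [482.9, -141.9, 167.5]
ee_rot: [-179.8, 0.4, 21.9]
force: [-1.5, 1.1, 8.4]
gripper_width: 21.5
gripper_force: 25.0
```

```bash
python3 cr.py
```

```text
ang 83.6 r 60.1 z 167.5 yaw [-179.8    0.4   21.9] push on grip 1.59 radial 0.93 F [-1.5  1.1  8.4] 21.5 22.55
```

Call:
{"api": "servo_tool", "payload": {
  "steps": [
    [255,[2.6,1.7,0],[0,0,0]],
    [255,[2.5,1.8,0],[0,0,0]],
    [255,[2.4,2.0,0],[0,0,0]],
    [255,[2.3,2.1,0],[0,0,0]],
    [255,[2.2,2.2,0],[0,0,0]],
    [255,[2.1,2.3,0],[0,0,0]],
    [255,[2.0,2.4,0],[0,0,0]],
    [255,[1.9,2.5,0],[0,0,0]],
    [255,[1.7,2.6,0],[0,0,0]],
    [255,[1.6,2.7,0],[0,0,0]]
  ]
}}

```text
time_s: 23.55
ee_pos: [512.1, -153.0, 167.6]
ee_rot: [-179.7, 0.2, 21.9]
force: [0.3, 6.5, 7.5]
gripper_width: 21.3
gripper_force: 25.0
```

```bash
python3 cr.py; python3 bot.py
```

```text
ang 53.6 r 60.4 z 167.6 yaw [-179.7    0.2   21.9] push on grip 3.62 radial 5.43 F [0.3 6.5 7.5] 21.3 23.55
[ 512.05256681 -153.02399771  167.55009966] [-179.65768587    0.18172859   21.85526052] [0.30969627 6.51532477 7.46731608] 21.344236266509494
shot 10
688 25.143444790420403 160.90422633848073
25 70 174 [542.9 -17.3] vice 0.4 85.8
70 105 174 [542.6 -17.7] vice 0.2 85.3
105 130 146 [542.8 -16.8] vice 0.1 86.2
```

Call:
{"api": "servo_tool", "payload": {
  "steps": [
    [255,[1.5,2.8,0],[0,0,0]],
    [255,[1.4,2.9,0],[0,0,0]],
    [255,[1.2,2.9,0],[0,0,0]],
    [255,[1.0,3.0,0],[0,0,0]],
    [255,[0.8,3.0,0],[0,0,0]],
    [255,[0.7,3.1,0],[0,0,0]],
    [255,[0.5,3.1,0],[0,0,0]],
    [255,[0.3,3.1,0],[0,0,0]],
    [255,[0.2,3.1,0],[0,0,0]],
    [255,[0.0,3.1,0],[0,0,0]]
  ]
}}

```text
time_s: 24.6
ee_pos: [532.1, -178.1, 167.6]
ee_rot: [-179.8, -0.0, 21.9]
force: [4.4, 4.9, 4.9]
gripper_width: 21.4
gripper_force: 25.0
```

```bash
python3 cr.py; python3 bot.py; for a in 20.7 5.7 -9.3 -24.3; do python3 cr.py $a 1.5|tail -1; done
```

```text
ang 22.8 r 60.6 z 167.6 yaw [-179.8   -0.    21.9] push on grip 2.83 radial 5.93 F [4.4 4.9 4.9] 21.4 24.6
[ 532.06925039 -178.11898485  167.63312206] [-1.79751273e+02 -2.37174607e-02  2.18533608e+01] [4.37472521 4.90526974 4.88407808] 21.414893447757255
shot 11
673 25.126264356686647 163.50731885747098
25 70 156 [543.5 -14.3] vice -0.1 88.8
70 105 162 [543.5 -14.4] vice -0.1 88.8
105 130 155 [544.2 -13.4] vice 0.3 89.9
[[-0.1, 1.6], [-0.1, 1.6], [-0.1, 1.6], [-0.2, 1.6], [-0.2, 1.6], [-0.3, 1.5], [-0.3, 1.5], [-0.3, 1.5], [-0.4, 1.5], [-0.4, 1.5]]
[[-0.5, 1.5], [-0.5, 1.5], [-0.5, 1.5], [-0.6, 1.5], [-0.6, 1.4], [-0.6, 1.4], [-0.7, 1.4], [-0.7, 1.4], [-0.8, 1.4], [-0.8, 1.3]]
[[-0.8, 1.3], [-0.9, 1.3], [-0.9, 1.3], [-0.9, 1.3], [-1.0, 1.2], [-1.0, 1.2], [-1.0, 1.2], [-1.1, 1.2], [-1.1, 1.1], [-1.1, 1.1]]
[[-1.1, 1.1], [-1.2, 1.0], [-1.2, 1.0], [-1.2, 1.0], [-1.2, 0.9], [-1.3, 0.9], [-1.3, 0.9], [-1.3, 0.8], [-1.3, 0.8], [-1.4, 0.8]]
```

Call:
{"api": "servo_tool", "payload": {
  "steps": [
    [255,[-0.1,1.6,0],[0,0,0]],
    [255,[-0.1,1.6,0],[0,0,0]],
    [255,[-0.1,1.6,0],[0,0,0]],
    [255,[-0.2,1.6,0],[0,0,0]],
    [255,[-0.2,1.6,0],[0,0,0]],
    [255,[-0.3,1.5,0],[0,0,0]],
    [255,[-0.3,1.5,0],[0,0,0]],
    [255,[-0.3,1.5,0],[0,0,0]],
    [255,[-0.4,1.5,0],[0,0,0]],
    [255,[-0.4,1.5,0],[0,0,0]]
  ]
}}

```text
time_s: 25.65
ee_pos: [536.2, -193.3, 167.7]
ee_rot: [-179.8, -0.1, 21.8]
force: [5.6, 6.2, 4.1]
gripper_width: 21.5
gripper_force: 25.0
```

```bash
python3 cr.py
```

```text
ang 7.9 r 60.6 z 167.7 yaw [-1.798e+02 -1.000e-01  2.180e+01] push on grip 5.35 radial 6.36 F [5.6 6.2 4.1] 21.5 25.65
```

Call:
{"api": "servo_tool", "payload": {
  "steps": [
    [255,[-0.5,1.5,0],[0,0,0]],
    [255,[-0.5,1.5,0],[0,0,0]],
    [255,[-0.5,1.5,0],[0,0,0]],
    [255,[-0.6,1.5,0],[0,0,0]],
    [255,[-0.6,1.4,0],[0,0,0]],
    [255,[-0.6,1.4,0],[0,0,0]],
    [255,[-0.7,1.4,0],[0,0,0]],
    [255,[-0.7,1.4,0],[0,0,0]],
    [255,[-0.8,1.4,0],[0,0,0]],
    [255,[-0.8,1.3,0],[0,0,0]]
  ]
}}

```text
time_s: 26.65
ee_pos: [536.4, -208.2, 167.7]
ee_rot: [-179.7, -0.2, 21.8]
force: [8.3, 8.3, 3.3]
gripper_width: 21.4
gripper_force: 25.0
```

```bash
python3 cr.py; python3 bot.py
```

```text
ang -6.3 r 60.6 z 167.7 yaw [-179.7   -0.2   21.8] push on grip 9.15 radial 7.35 F [8.3 8.3 3.3] 21.4 26.65
[ 536.44578969 -208.24260431  167.71360204] [-179.74596573   -0.21381454   21.83112429] [8.3095273  8.28595545 3.29383581] 21.44945312307293
shot 12
655 25.31316863509153 161.80593958481757
25 70 145 [543.6 -14. ] vice -0.1 89.1
70 105 158 [543.8 -13.7] vice -0.0 89.5
105 130 151 [544.  -12.6] vice -0.2 90.6
```

Call:
{"api": "servo_tool", "payload": {
  "steps": [
    [255,[0.6,-1.0,0],[0,0,0]],
    [255,[0.6,-1.0,0],[0,0,0]],
    [255,[0.5,-1.0,0],[0,0,0]],
    [255,[0.5,-1.0,0],[0,0,0]],
    [255,[0.5,-1.0,0],[0,0,0]],
    [255,[0.5,-1.0,0],[0,0,0]],
    [255,[0.4,-1.1,0],[0,0,0]],
    [255,[0,0,0],[0,0,0]],
    [255,[0,0,0],[0,0,0]],
    [255,[0,0,0],[0,0,0]]
  ]
}}

```text
time_s: 27.7
ee_pos: [536.8, -202.1, 167.7]
ee_rot: [-179.9, -0.1, 21.9]
force: [6.5, 1.8, 3.3]
gripper_width: 21.6
gripper_force: 25.0
```

```bash
python3 cr.py
```

```text
ang -0.5 r 60.6 z 167.7 yaw [-1.799e+02 -1.000e-01  2.190e+01] push on grip 1.83 radial 6.51 F [6.5 1.8 3.3] 21.6 27.7
```

Call:
{"api": "servo_tool", "payload": {
  "steps": [
    [255,[0.4,-1.0,0],[0,0,0]],
    [255,[0.4,-1.0,0],[0,0,0]],
    [255,[0,0,0],[0,0,0]],
    [255,[0,0,0],[0,0,0]],
    [255,[0,0,0],[0,0,0]],
    [255,[0,0,0],[0,0,0]],
    [255,[0,0,0],[0,0,0]],
    [255,[0,0,0],[0,0,0]],
    [255,[0,0,0],[0,0,0]],
    [255,[0,0,0],[0,0,0]]
  ]
}}

```text
time_s: 28.7
ee_pos: [536.8, -200.1, 167.7]
ee_rot: [-179.9, -0.1, 21.9]
force: [6.9, 2.3, 3.2]
gripper_width: 21.6
gripper_force: 25.0
```

```bash
python3 cr.py
```

```text
ang 1.4 r 60.6 z 167.7 yaw [-1.799e+02 -1.000e-01  2.190e+01] push on grip 2.11 radial 6.94 F [6.9 2.3 3.2] 21.6 28.7
```

Call:
{"api": "servo_tool", "payload": {
  "steps": [
    [170,[0,0,0],[0,0,0]],
    [140,[0,0,0],[0,0,0]],
    [110,[0,0,0],[0,0,0]],
    [90,[0,0,0],[0,0,0]],
    [80,[0,0,0],[0,0,0]],
    [80,[0,0,0],[0,0,0]],
    [80,[0,0,-5],[0,0,0]],
    [80,[0,0,-15],[0,0,0]],
    [80,[0,0,-25],[0,0,0]],
    [80,[0,0,-25],[0,0,0]]
  ]
}}

```text
time_s: 29.7
ee_pos: [536.0, -201.2, 238.9]
ee_rot: [-180.0, 0.0, 21.9]
force: [-0.1, 1.3, 0.1]
gripper_width: 62.5
gripper_force: 0.0
```

Call:
{"api": "servo_tool", "payload": {
  "steps": [
    [80,[0,0,-25],[0,0,0]],
    [80,[0,0,-25],[0,0,0]],
    [80,[-10,0,-15],[0,0,0]],
    [80,[-15,0,0],[0,0,0]],
    [80,[-15,0,0],[0,0,0]],
    [80,[-15,0,0],[0,0,0]],
    [80,[-10,0,0],[0,0,0]],
    [80,[-5,0,0],[0,0,0]],
    [80,[0,0,0],[0,0,0]],
    [80,[0,0,0],[0,0,0]]
  ]
}}

```text
time_s: 30.7
ee_pos: [471.4, -227.3, 302.8]
ee_rot: [-180.0, -0.0, 21.9]
force: [-0.4, 0.3, -0.5]
gripper_width: 62.2
gripper_force: 0.0
```

```bash
python3 bot.py; python3 - <<'E'
from h import *
s,p,C=wrist(); save(p,"w4.png"); h=cv2.cvtColor(p["color"],cv2.COLOR_RGB2HSV)
A=np.array([476.2,-201.6])
red=((h[...,0]<8)|(h[...,0]>172))&(h[...,1]>120)&(abs(np.hypot(C[...,0]-A[0],C[...,1]-A[1])-60)<20)&(C[...,2]>178)&(C[...,2]<192)
P=C[red]; print(len(P)); c,r=cv2.minEnclosingCircle(P[:,:2].astype(np.float32)); print(c,r,np.degrees(np.arctan2(c[1]-A[1],c[0]-A[0])))
t=cams.grab_frame("top"); CT=cloud(t)
for n in["jug","mug","bowl","jam_jar","pepper_mill","kettle","bottle_brush","bottle"]:
    for o in outline_of(t,n)[:5]: print(n,np.round(o["at"]),round(o["confidence"],2))
E
ls pics
```

```text
[ 471.4147467  -227.34931664  302.82322516] [-1.79999293e+02 -1.81479733e-02  2.18638038e+01] [-0.35259964  0.32546467 -0.48729948] 62.18763044353204
shot 13
658 25.20496490821688 162.44660059437194
25 70 151 [543.6 -14.2] vice -0.0 88.9
70 105 156 [544.2 -13.3] vice 0.2 90.0
105 130 155 [544.  -12.6] vice -0.2 90.5
620
(535.7416381835938, -196.312744140625) 10.708763122558594 5.074515058924264
jug [450. 168.] 0.89
jug [322. 212.] 0.67
mug [469. 241.] 0.52
bowl [310. 142.] 0.79
jam_jar [369. 146.] 0.82
pepper_mill [253. 147.] 0.63
pepper_mill [173. 174.] 0.35
kettle [173. 172.] 0.69
bottle_brush [442. 286.] 0.57
bottle [232. 187.] 0.77
bottle [322. 210.] 0.68
bottle [186. 272.] 0.67
bottle [220. 282.] 0.65
bottle [176. 235.] 0.59
a.png
crop.png
s_10.png
s_11.png
s_12.png
s_13.png
s_7.png
s_8.png
scene.png
top.png
w1.png
w2.png
w3.png
w4.png
```

Call:
{"api": "servo_tool", "payload": {
  "steps": [
    [80,[-8,0,0],[0,0,0]],
    [80,[-8,0,0],[0,0,0]],
    [80,[-8,0,0],[0,0,0]],
    [80,[-6,0,0],[0,0,0]],
    [80,[0,0,0],[0,0,0]],
    [80,[0,0,0],[0,0,0]],
    [80,[0,0,0],[0,0,0]],
    [80,[0,0,0],[0,0,0]],
    [80,[0,0,0],[0,0,0]],
    [80,[0,0,0],[0,0,0]]
  ]
}}

```text
time_s: 32.25
ee_pos: [443.5, -238.4, 302.9]
ee_rot: [180.0, 0.0, 21.9]
force: [0.1, -0.5, -0.2]
gripper_width: 62.7
gripper_force: 0.0
```

```bash
python3 - <<'E'
from h import *
s,p,C=wrist(); save(p,"w5.png"); h=cv2.cvtColor(p["color"],cv2.COLOR_RGB2HSV)
A=np.array([476.2,-201.6])
red=((h[...,0]<8)|(h[...,0]>172))&(h[...,1]>120)&(abs(np.hypot(C[...,0]-A[0],C[...,1]-A[1])-60)<20)&(C[...,2]>178)&(C[...,2]<192)
P=C[red]; print(len(P)); c,r=cv2.minEnclosingCircle(P[:,:2].astype(np.float32)); print(c,r,np.degrees(np.arctan2(c[1]-A[1],c[0]-A[0])))
T=C[(np.hypot(C[...,0]-476,C[...,1]+201)<65)&(C[...,2]>114)&(C[...,2]<126)]; print("tower",len(T),cv2.minAreaRect(T[:,:2].astype(np.float32)))
E
```

```text
678
(535.4154052734375, -196.3103485107422) 10.75991153717041 5.104624326552173
tower 4528 ((475.8345031738281, -201.80624389648438), (80.01676177978516, 70.18511962890625), 70.66963958740234)
```

View pics/w5.png

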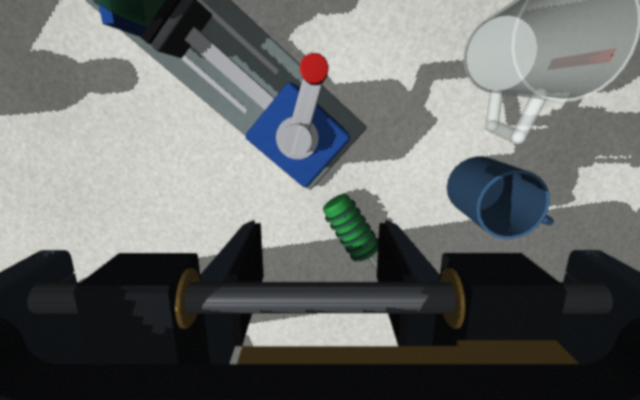

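The final picture shows the crank resting at 5.1° with the red grip at (313,68), the same angle in both checks. The jaw is against the bottle at upper left. I estimate the clamping at about 3 N above the free push, which is within the firm band. The bottle is upright in the V, so I'm handing in.

```bash
python3 -c "
from workcell import ticket; print(ticket.job_done())"
```

```text
the job is handed in; nothing more can be done
None
```

I stood the green bottle in the V and wound the crank clockwise in one grip until it stiffened; the bottle is clamped and the job handed in. The crank peaked about 6 N above the free push, so I backed it off a few degrees, and it now holds at an estimated 3 N. I did not see anything else disturbed.

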